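Spring check of a mirror mount

TASK

Check both springs of the mirror mount with the fingertips, one corner at a time. First press the corner with the round thumb pad down until its pointer is level with the index pins on its scale post, keep it there for about a second without pushing on past the mark, and let it spring all the way back up; then do the same with the corner with the square thumb pad. Do not touch the mirror, lift or shift the mount, or disturb the things lying around it.

Things in the scene. Friction and masses are not known exactly. Their poses are not given: they have to be found in the camera images.
- mount: mirror mount, 2.6 kg, loose on the worktop: steel base 166x166x18 mm, two outriggers with scale posts (76 mm tall), above it a 160 mm square, 8 mm thick tilt plate. Origin under the base's centre, z up. In its axes (mm) the plate has a ball pivot at -65,-65, 66 up (corner nearest the robot, +-25 deg), springs under the round pad at 65,-65 (right) and the square pad at -65,65 (left); corner 65,65 is free
- round_pad (a point): centre of the top face of the round black rubber thumb pad (26 mm diameter, 6 mm high) on the plate; 76 mm above the worktop at rest, moves with the plate. Pressing straight down on its centre tilts only this corner: 0.59 mm of pad travel per mm of pointer travel; about 3 N starts it, 6 to 10 N brings the pointer to its mark; its spring returns it when let go
- square_pad (a point): centre of the top face of the square black rubber thumb pad (25x25 mm, 6 mm high) on the plate; same height, travel and spring as the round one
- round_tip (a point): end of the steel pointer bar that reaches 90 mm outward from the round corner to its scale post; 66 mm above the worktop at rest, it sinks as the corner is pressed (up to 52 mm at the stop)
- square_tip (a point): end of the like pointer bar of the square corner
- round_mark (a point): mark of the round corner: point midway between the two steel index pins (3 mm thick, 20 mm apart, pointing inward) of the black collar (14 mm high) clamped on the scale post at the round corner's pointer. Its height differs each time, 28 to 48 mm above the worktop; the pointer is at the mark when its end is level with the pins. z up
- square_mark (a point): the mark of the square corner, the like point on the other scale post; its height is set independently, 28 to 48 mm above the worktop. z up
- round_tilt (a joint): tilt of the plate at the round corner (rad): 0 at rest, grows as it is pressed, stop at 0.24; the pointer's end sinks 220 mm x sin(tilt)
- square_tilt (a joint): tilt of the plate at the square corner (rad), likewise
- mirror: round mirror, 78 mm diameter, in a black ring in the middle of the plate, its face about 77 mm above the worktop; origin at its underside's centre. Not to be touched
- emt_coupling: zinc tube coupling with two set screws, 24x46x26 mm, lying beside the mount; origin under its centre
- aa_cell: small battery, 15x50x15 mm, lying beside the mount; origin under its centre
- screwdriver: screwdriver, 195x30x32 mm, lying at the right; origin under its centre
- tape_black: roll of black tape, 62x60x19 mm, lying flat at the left; origin under its centre
- receptacle: wall receptacle, 43x108x38 mm, lying face down at the right; origin under its centre
- felt_pen: capped felt pen, 137x13x16 mm, lying at the left; origin under its centre

How it is judged:
By the outcome, as a careful person would: the job done as asked, in the order asked, and still so for the second after the job is handed in, with the robot touching nothing.
It also fails if it takes over 54 s, if anything falls off the work surface, if the arm or the gripper's body presses on something with over 40 N, if the wrist force passes 120 N, or if a joint passes its speed limit or range.

ROBOT

A 6-joint arm with a two-finger parallel gripper is mounted at the origin on a cart in front of the work surface, level with it; the furniture and walls round the work are solid. World frame = base frame: x ahead of the robot, y to its left, z up, the work surface at z = 0. Lengths are in mm, angles in rad, forces in N, time in s.
With the tool pointing down it reaches from about 425 to 1125 mm from the base axis. Payload 14.9 kg.
Tool frame: the origin (TCP) lies at the very end of the fingers, on their centre line; the grasp point (between the pads) lies env.tcp_to_grasp behind it (env.tcp_to_grasp is the distance from the TCP to the grasp point, in mm); z points along the fingers, x is the direction in which the jaws open and shut, and the axes are right-handed (so a half turn about z gives the same grasp; the last joint's range is limited). The gripper opens to 91 mm and grips with 3 to 60 N. Pads are 32 mm wide; open, the fingers measure 118 mm over their backs; the gripper's body (76 mm by 178 mm) begins 60 mm behind the grasp point.
Start: joints at [-1.248, 0.379, 1.734, -0, 1.028, -0.033], TCP at [243.835, -656.173, 213.932] pointing down, gripper open.
Joint ranges: [-2.77, 2.77], [-0.74, 2.19], [0, 2.66], [-1.06, 4.2], [0.31, 2.87], [-3.08, 3.08]. Speed limits (rad/s): [1.89, 1.89, 2.39, 3.14, 3.14, 3.14].

INTERFACE

Orientations are given as a unit quaternion [w, x, y, z].
In Python, from station import env gives the robot as it stands.
- The arm moves only by the shell command python3 -m creep 'ROWS'. ROWS is JSON, one flat list of numbers, 7 for each row, row after row: the turn, a rotation vector about the tool's x, y, z in degrees, then the shift along the tool's x, y, z in mm, then the opening, from 0 (shut) to 1 (fully open). In form: [wx, wy, wz, tx, ty, tz, jaw, wx, wy, wz, tx, ty, tz, jaw, ...]. A call has 1 to 20 rows; each row shifts and turns the commanded pose from where the row before left it, along the tool's axes as they then stand; what a row does not reach is not made up. A row lasts 1/12 s, in which the tool goes at most 41.7 mm and 7.16 degrees, less where a joint would pass 70% of its speed; a pose out of reach is approached as far as the arm can. A call with a gripper value outside its range is refused whole. The fingers move at their own pace and stop on an object; the grip force is fixed at half the most. Time passes only in rows, so rows that do not move let the fingers close. It gives the time, the measured TCP pose, the force and the opening at its end, in the units of the state.
- env.read_state(): the state, without advancing time (a new reading comes with each control period).
- env.capture(name): name is "scene" or "top"; returns (picture, depth): 384x512x3 uint8, red, green, blue; 384x512 float32, mm along the optical axis (not along the pixel's ray), 0 where there is no reading.
- env.get_calibration(name): a dict with "fx", "fy", "cx", "cy" (pixels), "cam_to_world" (4x4, takes a point from camera to world coordinates). Camera axes: x right, y down, z forward; pixel columns grow to the right and rows downward; lengths in mm; the calibration is good to about 2 mm. A picture is of the moment at which its call begins. get_calibration takes no time and is no camera call.
- env.close_job(): hands the job in, once; it reports no verdict.
The state is a dict: "time": time; "q": joint angles; "joint_vel": joint speeds; "effort": joint torques, N m; "tcp_pos": TCP position; "tool_rot": TCP orientation; "contact_force": force on the tool from outside, world axes, zero at the start; "wrist_torque": the same for the moment, N m; "grip_width": finger opening in mm.
Only numpy, scipy, OpenCV 4.12 (cv2) and the standard library are available. Lean on these libraries where they do the work, as an engineer would, in place of code of your own. Each camera call takes 0.05 s, during which the arm holds its last target.

## Working session

There is one attempt and no reset: what is moved stays moved. The work goes in short steps, Python scripts to look and compute and a shell command to move; the robot and the scene stay as the last step left them, time stands still between calls to the robot, and variables do not carry over. Pictures are saved under pics/ and viewed, and the job is handed in when it is done.

```bash
ls; mkdir -p pics; python3 - <<'E'
from station import env
import cv2,numpy as np
print(env.read_state(), env.tcp_to_grasp)
for n in ("scene","top"):
    p,d=env.capture(n)
    cv2.imwrite(f"pics/{n}0.png",p[:,:,::-1]); np.save(f"pics/{n}0.npy",d); np.save(f"pics/{n}0p.npy",p)
    c=env.get_calibration(n); print(n,{k:np.round(v,3).tolist() for k,v in c.items()})
E
```

```text
pics
{'time': 0.0, 'q': array([-1.24828606e+00,  3.79430463e-01,  1.73477993e+00,  4.87213591e-06,
        1.02850494e+00, -3.32978507e-02]), 'joint_vel': array([ 0.00064341,  0.001639  ,  0.00043672, -0.00209768,  0.00128665,
        0.00058147]), 'effort': array([ 5.88831535e-03, -7.63717532e+01, -4.34366620e+01,  6.52456144e-02,
        4.23428148e-02, -7.67213646e-05]), 'tcp_pos': array([ 243.71352705, -655.77618315,  213.27336389]), 'tool_rot': array([-3.37259440e-04,  8.21080142e-01, -5.70812654e-01, -4.48737442e-04]), 'contact_force': array([-0.10995822,  0.22664819,  0.05231368]), 'wrist_torque': array([-0.01477731, -0.01359147,  0.01214644]), 'grip_width': 91.5141508393404} 18.8
scene {'fx': 474.959, 'fy': 474.959, 'cx': 257.667, 'cy': 188.775, 'cam_to_world': [[-0.04, 0.841, -0.54, 1440.089], [0.999, 0.041, -0.01, 18.162], [0.013, -0.54, -0.842, 1483.797], [0.0, 0.0, 0.0, 1.0]]}
top {'fx': 472.072, 'fy': 472.072, 'cx': 251.875, 'cy': 191.641, 'cam_to_world': [[-0.09, -0.974, 0.207, 186.231], [-0.996, 0.089, -0.017, 0.136], [-0.002, -0.208, -0.978, 1637.553], [0.0, 0.0, 0.0, 1.0]]}
```

```bash
python3 - <<'E'
import cv2
for n in ("scene","top"):
    p=cv2.imread(f"pics/{n}0.png"); cv2.imwrite(f"pics/{n}0b.png",cv2.resize(p,(768,576),interpolation=cv2.INTER_CUBIC))
E
```

```text
(no output)
```

View pics/scene0b.png

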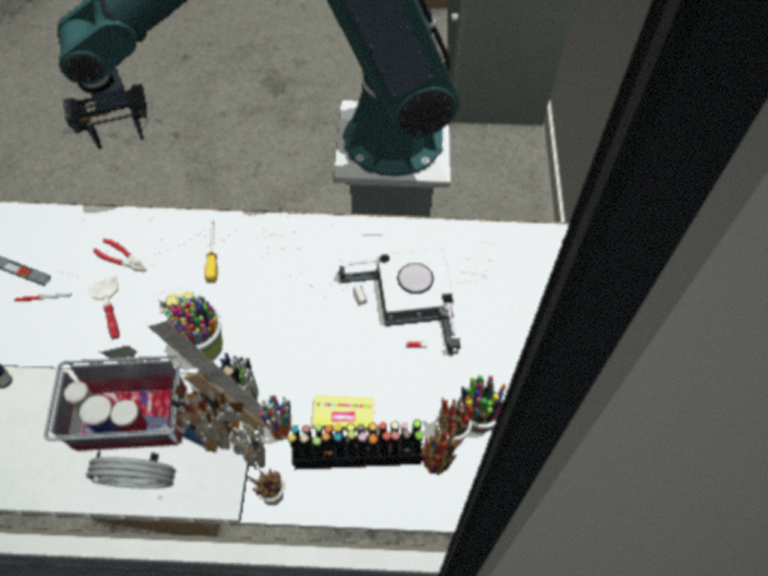

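View pics/top0b.png

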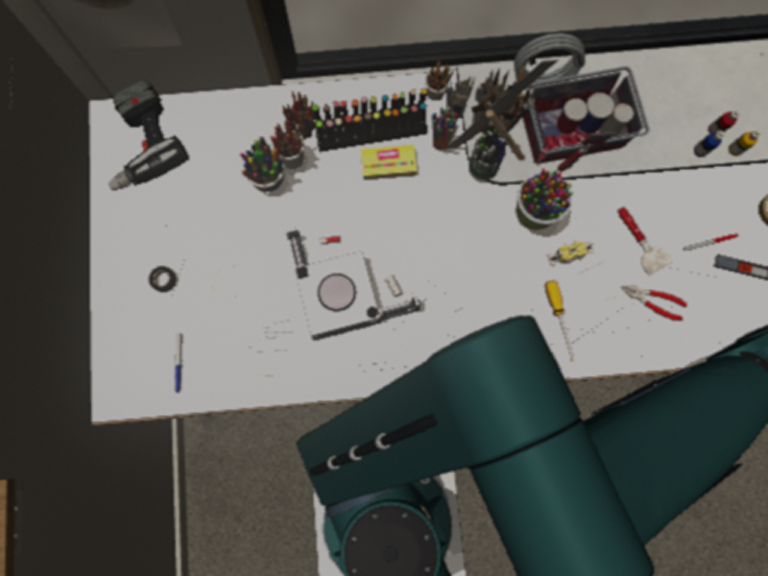

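The arm starts on the right. The mount is near (340,290) in the top view and (410,290) in the scene view, both at 768 px width. The round corner and its outrigger lie to the right at about (372,313)–(420,305), and the square corner is at about (302,268) with its post up to (293,235). I'll zoom in next.

```bash
python3 - <<'E'
import cv2
p=cv2.imread("pics/scene0.png")[155:245,215:315]; cv2.imwrite("pics/s1.png",cv2.resize(p,None,fx=6.6,fy=6.6,interpolation=cv2.INTER_CUBIC))
p=cv2.imread("pics/top0.png")[145:235,185:290]; cv2.imwrite("pics/t1.png",cv2.resize(p,None,fx=6.6,fy=6.6,interpolation=cv2.INTER_CUBIC))
E
```

```text
(no output)
```

View pics/s1.png

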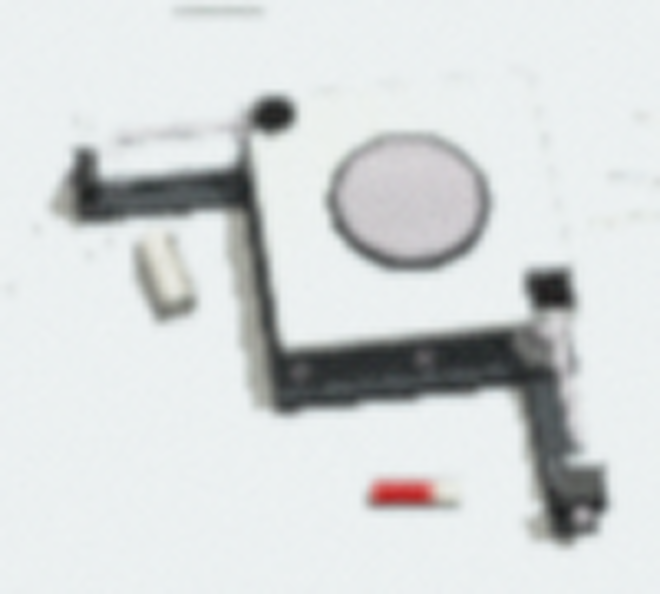

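View pics/t1.png

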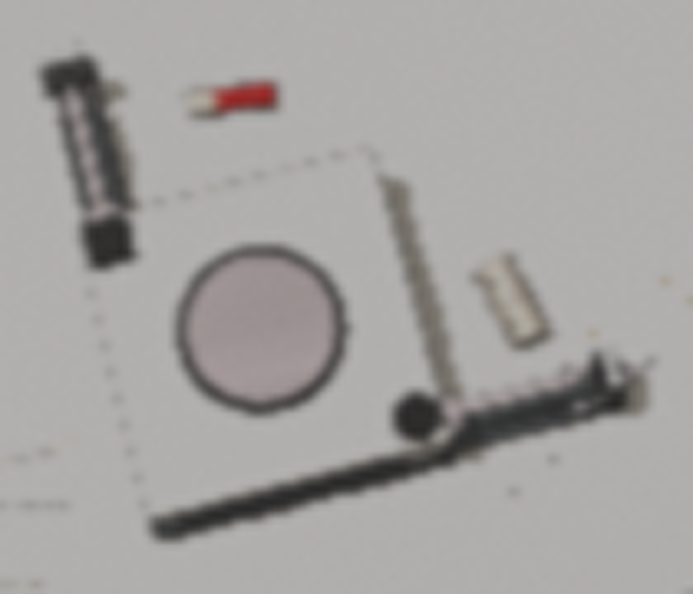

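```bash
cat > h.py <<'E'
import numpy as np,cv2
from station import env
def proj(n,P):
    c=env.get_calibration(n);M=np.linalg.inv(np.array(c["cam_to_world"]))
    P=np.atleast_2d(P);q=P@M[:3,:3].T+M[:3,3]
    return np.c_[c["fx"]*q[:,0]/q[:,2]+c["cx"],c["fy"]*q[:,1]/q[:,2]+c["cy"]]
def cloud(n,d):
    c=env.get_calibration(n);M=np.array(c["cam_to_world"])
    v,u=np.mgrid[:d.shape[0],:d.shape[1]]
    q=np.stack([(u-c["cx"])/c["fx"]*d,(v-c["cy"])/c["fy"]*d,d],-1)
    return q@M[:3,:3].T+M[:3,3]
def ray(n,uv,z):
    c=env.get_calibration(n);M=np.array(c["cam_to_world"])
    r=M[:3,:3]@np.array([(uv[0]-c["cx"])/c["fx"],(uv[1]-c["cy"])/c["fy"],1]);o=M[:3,3]
    return o+r*(z-o[2])/r[2]
def avg(n,k):
    ps=[];ds=[]
    for _ in range(k):
        p,d=env.capture(n);ps.append(p.astype(float));ds.append(d)
    ds=np.array(ds); 
    return np.mean(ps,0),np.where((ds>0).any(0),np.ma.median(np.ma.masked_equal(ds,0),0).filled(0),0),ds
E
python3 - <<'E'
from h import *
for n in ("top","scene"):
    p,d,ds=avg(n,8)
    np.save(f"pics/{n}A.npy",p);np.save(f"pics/{n}Ad.npy",d)
    print(n,"noise std",np.median(ds.std(0)[160:220,200:280]), (ds==0).mean())
    cv2.imwrite(f"pics/{n}A.png",p[:,:,::-1])
    h=cloud(n,d)[...,2]; np.save(f"pics/{n}Ah.npy",h)
# pads
print(ray("top",(185+415/6.6-.4,145+415/6.6-.4),76),ray("top",(185+107/6.6-.4,145+243/6.6-.4),76))
print(ray("scene",(215+273/6.6-.4,155+112/6.6-.4),76),ray("scene",(215+550/6.6-.4,155+288/6.6-.4),76))
h=np.load("pics/topAh.npy")
np.set_printoptions(linewidth=250)
print(np.round(h[150:186,188:210]).astype(int))
print(np.round(h[196:212,243:286]).astype(int))
E
```

```text
top noise std 3.4387841 0.0040683746337890625
scene noise std 3.8166535 0.0039958953857421875
[464.56957304  -7.9005889   76.        ] [568.46834021 142.09475917  76.        ]
[464.0382233   -8.37859667  76.        ] [569.70542729 142.27848967  76.        ]
[[-1 -4  3 -3  0  0  2 -2 -1 -3  1  2  0  2  1  0  0  0  0 -1  1 -1]
 [ 0 -2 -2 -1  1  0 -1 -2  0 -3 -2  0 -1 -1  0 -2  0 -1 -4 -3  1  0]
 [-3  0  1 -1  3  0 74 76 77  0 -2 -3 -2 -1 -4  2 -1  0  1  2  0  0]
 [ 0  3  0 76 75 76 75 73 77  3 38  1 -2 -1  5 -3 -2 -1 -1 -1 -1 -1]
 [-2  2 -3 75 77 75 67 68 65 62 37  0  2 -2 -3  1  1 -2  1  1 -1  0]
 [-3  0  1 66 65 62 61 58 52 51 37 -1 -3  2  0 -1  1  0 -1  0 -2 -1]
 [-4 -1  2 38 54 52 48 46 42 35 38 38  1  1 -3 -2  1  2 -1  0 -1  6]
 [-2 -1  1 38 42 42 37 67 36 35 33 31 -2 -4  1 -1 -3 -1  0 -2 -2 -3]
 [-1  0  0 38 36 37 33 66 27 15 32  8  1  2  0 -2  1 -2 -2 -1 -2 -1]
 [-2  0 -2  0 29 33 13 70 67  8  8  7  3  1  0 -1  1  0 -1 -1 -2  0]
 [-3 -2  1 -1  0 35 11 66 64 11  9 32 -2  0  0 -1  2 -3  0  0  0 -1]
 [ 0  1 -1 -4  0 33 10 69 67  7  9 34  8  0  2  2  0  0 -1  2 -2  0]
 [-1  2  2 -1 
[... 3174 characters left out ...]
 10  8  9 10 10  8  8  5  5  0 -2  2 -3 -2 -1  0 -3]
 [67 74 75 79 75 76 76 72 74 64 64 61 11  8  9 11  9 11  8 14 11  8  8 10  9  9 10  8  8  5  4  1  0 -1 -3  0 -1 -1  0 -2 -2 -2 -1]
 [68 76 76 76 78 76 76 74 71 71 65 62 11  7 11  8 11  9 10 10 10 11 12 11 10  9  4 -3 -1  1 -3 -3 -2  0  1 -2  0 -1 -2  1 -2 -1 -1]
 [67 73 77 76 78 75 75 77 71 71  7 11  8 13 12 10 10 10  9  9 11  9  7 -1 -2  1  3  1 -1 -2  2  0  0 -1 -2  2 -1 -3 -1 -2  1 -2 -1]
 [70 72 68 74 74 75 72 69 66 69 10  9  9  9 10 12  8  9  9  2 -2 -1 -2 -2 -1  0  0  0  2  0 -1 -2 -1  0 -1  4 -2 -1  0  0 -1 -2  0]][ WARN:0@10.023] global loadsave.cpp:1063 imwrite_ Unsupported depth image for selected encoder is fallbacked to CV_8U.
```

```bash
cat > meas.py <<'E'
from h import *
def model(cx,cy,yaw):
    R=np.array([[np.cos(yaw),-np.sin(yaw)],[np.sin(yaw),np.cos(yaw)]])
    def tow(x,y,z): 
        a=R@np.array([x,y])+[cx,cy]; return np.array([a[0],a[1],z])
    return R,tow
E
python3 - <<'E'
from meas import *
np.set_printoptions(linewidth=220,suppress=True,precision=1)
R,tow=model(516.7,67.1,np.radians(-79.9))
for n,k in (("top",20),("scene",12)):
    p,d,ds=avg(n,k)
    m=np.ma.masked_equal(ds,0).mean(0).filled(0)
    np.save(f"pics/{n}B.npy",p);np.save(f"pics/{n}Bd.npy",m)
    C=cloud(n,m); 
    L=np.stack([(C[...,:2]-[516.7,67.1])@R[:,0],(C[...,:2]-[516.7,67.1])@R[:,1],C[...,2]],-1)
    np.save(f"pics/{n}BL.npy",L)
    def lst(nm,mask): print(n,nm,mask.sum(),L[mask].mean(0) if mask.any() else '',L[mask][:,2].std())
    lst("plate",(abs(L[...,0]-10)<50)&(abs(L[...,1])<70)&(L[...,2]>60)&(np.hypot(L[...,0],L[...,1])>50)&(np.hypot(L[...,0]-65,L[...,1]+65)>18)&(np.hypot(L[...,0]+65,L[...,1]-65)>22))
    lst("rpad",np.hypot(L[...,0]-65,L[...,1]+65)<11)
    lst("spad",np.hypot(L[...,0]+65,L[...,1]-65)<11)
    lst("table",(abs(L[...,0]-120)<15)&(abs(L[...,1]-20)<40)&(L[...,2]<5))
    lst("rbar",(abs(L[...,0]-120)<25)&(abs(L[...,1]+65)<12)&(L[...,2]>50))
    lst("sbar",(abs(L[...,1]-120)<25)&(abs(L[...,0]+65)<12)&(L[...,2]>50))
    for nm,a,b in (("round",0,1),("square",1,0)):
        s=65 if a==0 else 65
        mm=(L[...,a]>130)&(L[...,a]<205)&(abs(L[...,b]+65)<30)&(L[...,2]>16)&(L[...,2]<90)
        v,u=np.nonzero(mm); X=L[mm]; o=np.argsort(X[:,2]); print(n,nm); print(np.c_[u,v,X][o].round(1).tolist())
E
```

```text
top plate 540 [17.4  1.2 69.6] 0.8404988872514
top rpad 36 [ 64.8 -65.6  69.9] 16.04450222330879
top spad 32 [-65.3  64.7  75.5] 1.0606278147715584
top table 137 [117.5  26.7  -0.4] 0.8174292991432165
top rbar 31 [120.  -64.4  67.2] 0.6615780847633281
top sbar 27 [-65.  120.2  67. ] 0.8369034071163528
top round
[[275.0, 204.0, 161.7, -69.5, 28.1], [278.0, 206.0, 169.6, -79.2, 29.4], [272.0, 200.0, 155.0, -54.0, 33.0], [271.0, 200.0, 151.6, -53.2, 33.8], [273.0, 206.0, 152.5, -75.4, 34.0], [272.0, 206.0, 149.2, -74.5, 34.2], [273.0, 200.0, 158.2, -55.1, 34.2], [274.0, 200.0, 161.6, -56.1, 34.4], [275.0, 205.0, 160.1, -73.9, 34.4], [277.0, 206.0, 165.7, -79.2, 35.3], [280.0, 202.0, 179.5, -68.5, 35.7], [279.0, 202.0, 176.2, -67.6, 35.9], [279.0, 200.0, 178.1, -60.9, 36.0], [280.0, 200.0, 181.3, -62.0, 37.2], [280.0, 201.0, 180.2, -65.6, 38.2], [276.0, 204.0, 164.0, -72.0, 38.2], [279.0, 201.0, 176.8, -64.7, 38.6], [276.0, 205.0, 163.0, -75.5, 38.7], [279.0, 204.0, 173.9, -74.9, 38.9], [276.0, 206.0, 162.0, -78.9, 39.1], [278.0, 204.0, 170.5, -74.1, 39.4], [275.0, 201.0, 163.4, -61.2, 3
[... 9453 characters left out ...]
1, 152.9, 70.3], [301.0, 217.0, -62.5, 137.5, 70.8], [305.0, 225.0, -70.1, 169.9, 71.3], [302.0, 216.0, -66.4, 134.6, 71.7], [306.0, 225.0, -73.1, 171.1, 72.8], [300.0, 225.0, -52.9, 169.1, 73.9], [304.0, 225.0, -66.1, 171.2, 74.7], [302.0, 225.0, -59.3, 170.6, 75.2], [301.0, 225.0, -55.9, 170.4, 75.5], [303.0, 225.0, -62.4, 171.6, 76.3], [306.0, 224.0, -73.1, 169.3, 76.5], [305.0, 224.0, -69.8, 168.9, 76.6], [303.0, 224.0, -63.0, 168.3, 77.1], [300.0, 224.0, -52.9, 167.0, 77.2], [304.0, 224.0, -66.2, 169.1, 77.8], [304.0, 223.0, -66.9, 165.5, 78.0], [301.0, 224.0, -56.1, 167.9, 78.1], [302.0, 224.0, -59.4, 168.5, 78.3], [306.0, 223.0, -73.5, 166.6, 78.4], [305.0, 223.0, -70.1, 166.2, 78.7]]
```

Averaged depth from both cameras agrees. The round mark is about 32.8 mm up, from a pin-to-bar gap of 33.3 mm and the collar top. The square mark is about 31.4 mm up. The mount's yaw is about -79.9°, with its centre at (516.7, 67.1). I'll move towards the round corner with the fingers shut.

```bash
python3 -m creep '[0,0,5.15,0,0,0,0, 0,0,5.15,0,0,0,0, 0,0,0,-12,-12,0,0, 0,0,0,-25,-25,0,0, 0,0,0,-25,-25,0,0, 0,0,0,-25,-25,0,0, 0,0,0,-25,-25,0,0, 0,0,0,-25,-25,0,0, 0,0,0,-25,-25,0,0, 0,0,0,-25,-25,0,0, 0,0,0,-25,-25,0,0, 0,0,0,-25,-25,0,0, 0,0,0,-25,-12,0,0, 0,0,0,-25,-8,0,0, 0,0,0,-25,-8,0,0, 0,0,0,-25,-8,0,0, 0,0,0,-25,-8,0,0, 0,0,0,-25,-8,0,0, 0,0,0,-25,-8,0,0, 0,0,0,-15,-4,0,0]'
```

```text
time: 4.17
tcp_pos: [465.2, -180.4, 213.9]
tool_rot: [-0.0, 0.767, -0.641, -0.0]
contact_force: [0.5, -0.5, -0.4]
grip_width: 0.2
```

```bash
python3 -m creep '[0,0,0,-24,-4,0,0, 0,0,0,-24,-4,0,0, 0,0,0,-24,-4,0,0, 0,0,0,-24,-4,0,0, 0,0,0,-24,-4,0,0, 0,0,0,-24,-4,0,0, 0,0,0,-15,-3,0,0, 0,0,0,0,0,15,0, 0,0,0,0,0,20,0, 0,0,0,0,0,20,0, 0,0,0,0,0,20,0, 0,0,0,0,0,20,0, 0,0,0,0,0,10,0, 0,0,0,0,0,0,0, 0,0,0,0,0,0,0]'; python3 - <<'E'
from meas import *
s=env.read_state();print(s['tcp_pos'],s['tool_rot'],s['contact_force'])
for n,(a,b,c,d) in {"top":(120,260,150,320),"scene":(120,260,190,340)}.items():
    p,_=env.capture(n); cv2.imwrite(f"pics/{n}2.png",cv2.resize(p[a:b,c:d,::-1],None,fx=4,fy=4,interpolation=cv2.INTER_CUBIC))
E
```

```text
time: 5.42
tcp_pos: [464.0, -21.6, 109.1]
tool_rot: [0.0, 0.767, -0.642, -0.0]
contact_force: [0.3, -1.0, -0.6]
grip_width: 0.6
[463.99059723 -21.57256121 109.13581723] [ 1.67739086e-04  7.66824999e-01 -6.41856149e-01 -2.75874410e-04] [ 0.32421415 -1.01594857 -0.60950712]
```

View pics/top2.png

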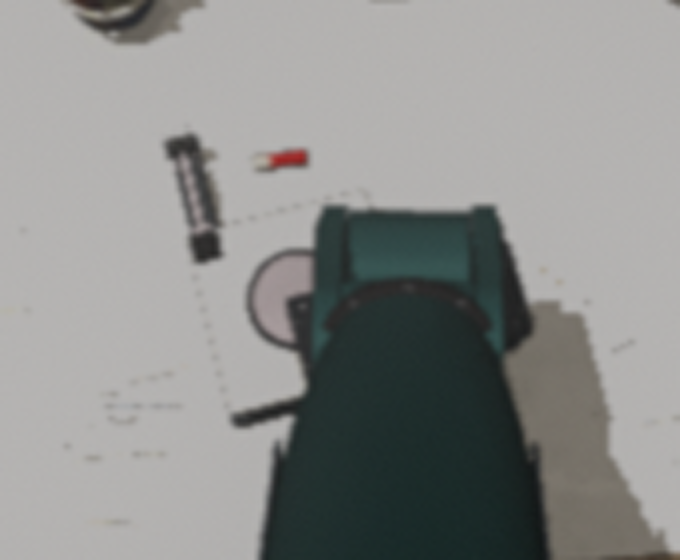

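View pics/scene2.png

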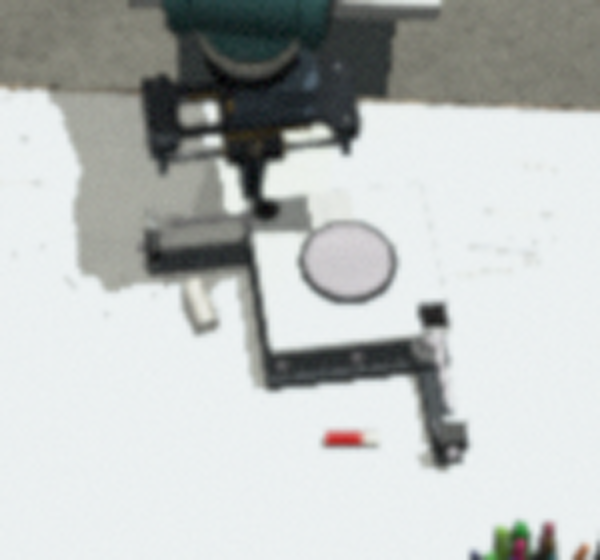

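```bash
python3 -m creep '[0,0,0,-6.6,-1.35,0,0, 0,0,0,-6.6,-1.35,0,0, 0,-4.35,0,0,0,0,0, 0,-4.35,0,0,0,0,0, 0,0,0,1.21,0,7.91,0, 0,0,0,1.21,0,7.91,0, 0,0,0,1.21,0,7.91,0, 0,0,0,0,0,0,0, 0,0,0,0,0,0,0, 0,0,0,0,0,0,0]'; python3 - <<'E'
from meas import *
from scipy.spatial.transform import Rotation as Ro
s=env.read_state();print(s['tcp_pos'],s['contact_force'],s['time']);q=s['tool_rot'];print(Ro.from_quat(q[[1,2,3,0]]).as_matrix().round(4))
p,_=env.capture("scene"); cv2.imwrite(f"pics/scene3.png",cv2.resize(p[130:230,190:310,::-1],None,fx=6,fy=6,interpolation=cv2.INTER_CUBIC))
E
```

```text
time: 6.35
tcp_pos: [464.3, -8.0, 84.8]
tool_rot: [-0.048, 0.765, -0.64, -0.058]
contact_force: [0.1, 0.2, -0.2]
grip_width: 0.4
[464.349873    -7.98262541  84.82168223] [ 0.14351602  0.24958538 -0.1563596 ] 6.35
[[ 1.736e-01 -9.844e-01 -2.700e-02]
 [-9.732e-01 -1.757e-01  1.484e-01]
 [-1.508e-01  5.000e-04 -9.886e-01]]
```

View pics/scene3.png

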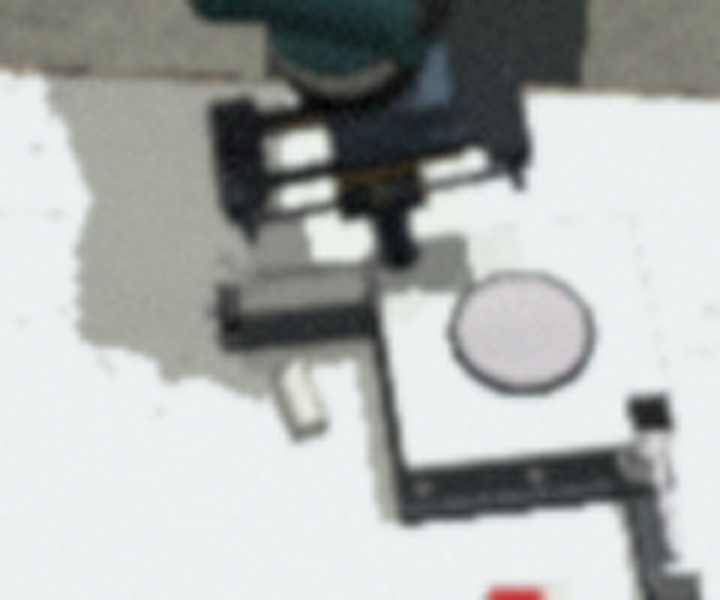

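```bash
python3 -m creep '[0,0,0,0.36,0,2.37,0, 0,0,0,0.36,0,2.37,0, 0,0,0,0.36,0,2.37,0]'; python3 -m creep '[0,0,0,0.36,0,2.37,0, 0,0,0,0.36,0,2.37,0]';python3 -m creep '[0,0,0,0,0,0,0,0,0,0,0,0,0,0]'
```

```text
time: 6.65
tcp_pos: [464.6, -8.3, 77.7]
tool_rot: [-0.049, 0.764, -0.64, -0.058]
contact_force: [1.4, 0.0, 0.5]
grip_width: 0.3
time: 6.82
tcp_pos: [464.7, -8.4, 72.8]
tool_rot: [-0.049, 0.764, -0.64, -0.058]
contact_force: [-0.6, -2.0, 3.3]
grip_width: 0.5
time: 6.98
tcp_pos: [464.6, -8.4, 72.9]
tool_rot: [-0.049, 0.764, -0.64, -0.058]
contact_force: [0.2, -1.7, 3.2]
grip_width: 0.4
```

```bash
python3 -m creep '[0,0,0,0.36,0,2.37,0, 0,0,0,0.36,0,2.37,0, 0,0,0,0.36,0,2.37,0, 0,0,0,0.36,0,2.37,0, 0,0,0,0.36,0,2.37,0, 0,0,0,0,0,0,0]'; cat > bar.py <<'E'
import sys
from meas import *
# usage bar.py round|square cams...  measures bar height profile
which=sys.argv[1]
R,tow=model(516.7,67.1,np.radians(-79.9))
a,b=(0,1) if which=="round" else (1,0)
s=env.read_state(); print(np.round(s['tcp_pos'],2),np.round(s['contact_force'],1),s['time'])
for n in sys.argv[2:]:
    p,d,ds=avg(n,6); m=np.ma.masked_equal(ds,0).mean(0).filled(0)
    np.save(f"pics/{n}_{which}.npy",m); cv2.imwrite(f"pics/{n}_{which}.png",np.clip(p[:,:,::-1],0,255).astype(np.uint8))
    C=cloud(n,m); L=np.stack([(C[...,:2]-[516.7,67.1])@R[:,0],(C[...,:2]-[516.7,67.1])@R[:,1],C[...,2]],-1)
    k=(L[...,a]>78)&(L[...,a]<157)&(abs(L[...,b]+65)<6)&(L[...,2]>20)
    X=L[k]; X=X[np.argsort(X[:,a])]
    off={"top":-0.45,"scene":2.0}[n]
    A=np.c_[X[:,a]-155,np.ones(len(X))]; c=np.linalg.lstsq(A,X[:,2]-off-1.6,rcond=None)[0]
    r=A@c-(X[:,2]-off-1.6); g=abs(r)<4; c=np.linalg.lstsq(A[g],(X[:,2]-off-1.6)[g],rcond=None)[0]
    print(n,len(X),g.sum(),"slope",c[0],"tilt",np.arctan(-c[0]),"tip z",c[1]); print(np.c_[X[:,a],X[:,b],X[:,2]-off].round(1).tolist())
    q=C[(L[...,0]>-70)&(L[...,0]<70)&(abs(L[...,1])<70)&(np.hypot(L[...,0],L[...,1])>46)&(L[...,2]>50)]
E
python3 bar.py round scene
```

```text
time: 7.48
tcp_pos: [464.5, -8.4, 60.6]
tool_rot: [-0.049, 0.764, -0.64, -0.058]
contact_force: [0.7, -4.0, 6.3]
grip_width: 0.4
[464.52  -8.39  60.57] [ 0.7 -4.   6.3] 7.4833
scene 144 0 slope 0.0 tilt -0.0 tip z 0.0
[[79.0, -70.0, 116.4], [79.0, -67.6, 24.9], [79.5, -64.0, 23.6], [79.6, -64.0, 56.3], [79.6, -62.7, 19.0], [79.8, -70.6, 427.4], [79.9, -61.3, 53.9], [80.0, -69.2, 424.7], [80.1, -67.1, 368.9], [80.2, -59.3, 50.4], [81.0, -60.3, 372.0], [82.8, -70.8, 431.9], [82.9, -70.2, 428.2], [82.9, -66.3, 53.7], [83.0, -69.4, 424.8], [83.3, -66.4, 370.1], [83.6, -61.2, 54.7], [83.7, -60.4, 49.4], [83.8, -62.5, 370.0], [86.3, -67.2, 369.5], [86.6, -66.0, 54.8], [87.0, -62.1, 370.9], [87.0, -63.2, 52.5], [88.9, -70.1, 424.9], [89.4, -67.8, 369.3], [89.9, -63.2, 370.0], [90.0, -68.8, 51.3], [90.6, -63.8, 52.2], [92.5, -67.3, 370.3], [93.1, -63.0, 370.6], [94.3, -63.7, 53.1], [95.5, -68.5, 369.4], [96.0, -64.5, 369.4], [96.6, -59.1, 371.0], [97.7, -66.0, 50.3], [98.5, -68.7, 369.6], [99.1, -64.5, 369.8], [99.7, -59.5, 371.0], [101.1, -67.7, 48.6], [101.4, -70.5, 368.0], [101.7, -62.8, 
[... 1650 characters left out ...]
, -65.9, 46.6], [145.4, -64.0, 171.6], [145.6, -65.8, 361.2], [145.7, -63.0, 44.3], [145.8, -60.1, 171.2], [145.9, -62.9, 359.9], [146.2, -60.3, 358.2], [148.2, -69.8, 169.9], [148.5, -68.0, 359.0], [148.7, -65.2, 170.5], [148.9, -64.0, 359.0], [148.9, -67.1, 45.4], [149.1, -63.6, 354.8], [149.2, -61.1, 170.4], [149.4, -62.6, 45.7], [149.5, -60.4, 353.9], [151.5, -69.1, 358.2], [151.7, -68.8, 171.9], [152.0, -64.2, 359.2], [152.2, -64.1, 172.6], [152.3, -61.5, 357.6], [152.5, -61.9, 169.9], [152.6, -67.2, 45.9], [152.6, -59.1, 355.8], [152.9, -65.0, 42.7], [154.6, -68.5, 359.3], [154.9, -66.7, 356.8], [155.3, -63.4, 355.9], [155.4, -67.0, 169.2], [155.7, -60.3, 354.8], [155.9, -62.8, 169.3]]
```

```bash
cat > fit.py <<'E'
import sys
from meas import *
def fit(which,n,m):
    R,tow=model(516.7,67.1,np.radians(-79.9)); a,b=(0,1) if which=="round" else (1,0)
    C=cloud(n,m); L=np.stack([(C[...,:2]-[516.7,67.1])@R[:,0],(C[...,:2]-[516.7,67.1])@R[:,1],C[...,2]],-1)
    off={"top":-0.45,"scene":2.0}[n]
    # bar line: top surface z = 66+1.6 - (t+65)*tan(th): rows free of base/outrigger (z<20) 
    k=(L[...,a]>88)&(L[...,a]<156)&(abs(L[...,b]+65)<8)&(L[...,2]>28)&(L[...,2]<75)
    X=L[k]; t=X[:,a]+65; z=X[:,2]-off-67.6
    best=None
    th=np.arctan(-np.median(z/t))
    g=abs(z+t*np.tan(th))<3
    th=np.arctan(-(z[g]*t[g]).sum()/(t[g]**2).sum())
    c=np.polyfit(t[g]-220,z[g],1)
    r=z[g]+t[g]*np.tan(th)
    print(n,which,k.sum(),g.sum(),"tilt",round(th,4),"tip z",round(66-220*np.sin(th),2),"free fit tip",round(66+c[1],2),"slope",round(c[0],4),"std",round(r.std(),2))
    # plate fit, through pivot: z = z0 - tr*(x+65) - ts*(y+65)
    k=(abs(L[...,0])<78)&(abs(L[...,1])<78)&(np.hypot(L[...,0],L[...,1])>48)&(np.hypot(L[...,0]-65,L[...,1]+65)>30)&(np.hypot(L[...,0]+65,L[...,1]-65)>30)&(L[...,2]>30)&(L[...,2]<80)
    X=L[k]; A=np.c_[X[:,0]+65,X[:,1]+65,np.ones(len(X))]; y=X[:,2]-off
    g=np.ones(len(y),bool)
    for _ in range(6):
        c=np.linalg.lstsq(A[g],y[g],rcond=None)[0]; g=abs(A@c-y)<3
    print("  plate n",g.sum(),"tilt round",round(-c[0],4),"square",round(-c[1],4),"z at pivot",round(c[2],2))
if __name__=="__main__":
    which=sys.argv[1]
    s=env.read_state(); print(np.round(s['tcp_pos'],2),np.round(s['contact_force'],1),s['time'])
    for n in sys.argv[3:]:
        k=int(sys.argv[2])
        if k: 
            p,d,ds=avg(n,k); m=np.ma.masked_equal(ds,0).mean(0).filled(0)
            cv2.imwrite(f"pics/{n}_{which}.png",np.clip(p[:,:,::-1],0,255).astype(np.uint8))
            np.save(f"pics/{n}_{which}.npy",m)
        fit(which,n,np.load(f"pics/{n}_{which}.npy"))
E
python3 fit.py round 0 scene; python3 -c "
from fit import *
for w in('round','square'):
  for n in ('top','scene'): fit(w,n,np.load(f'pics/{n}Bd.npy'))"
```

```text
[464.7   -8.37  60.92] [ 0.7 -3.7  5.8] 7.7833
scene round 31 30 tilt 0.0993 tip z 44.19 free fit tip 44.19 slope -0.0962 std 1.24
  plate n 906 tilt round 0.0991 square -0.0017 z at pivot 70.03
top round 37 37 tilt -0.0006 tip z 66.13 free fit tip 66.36 slope 0.0076 std 0.72
  plate n 1174 tilt round -0.0002 square -0.001 z at pivot 69.97
scene round 32 31 tilt 0.0017 tip z 65.63 free fit tip 65.81 slope 0.0036 std 1.12
  plate n 913 tilt round -0.0008 square -0.0004 z at pivot 69.97
top square 36 36 tilt 0.0017 tip z 65.63 free fit tip 65.64 slope -0.0015 std 0.92
  plate n 1174 tilt round -0.0002 square -0.001 z at pivot 69.97
scene square 35 35 tilt 0.0 tip z 65.99 free fit tip 65.89 slope -0.003 std 1.04
  plate n 913 tilt round -0.0008 square -0.0004 z at pivot 69.97
```

```bash
python3 -m creep '[0,0,0,0.15,0,1.0,0, 0,0,0,0.15,0,1.0,0, 0,0,0,0.15,0,1.0,0, 0,0,0,0.15,0,1.0,0, 0,0,0,0.15,0,1.0,0, 0,0,0,0,0,0,0]'; python3 fit.py round 4 scene
```

```text
time: 8.28
tcp_pos: [464.5, -8.2, 55.8]
tool_rot: [-0.049, 0.764, -0.64, -0.058]
contact_force: [0.2, -1.4, 8.4]
grip_width: 0.8
[464.52  -8.17  55.77] [ 0.2 -1.4  8.4] 8.2833
scene round 33 31 tilt 0.1313 tip z 37.19 free fit tip 37.18 slope -0.1245 std 1.46
  plate n 858 tilt round 0.1306 square -0.0014 z at pivot 69.86
```

```bash
python3 -m creep '[0,0,0,0.11,0,0.7,0, 0,0,0,0.11,0,0.7,0, 0,0,0,0.11,0,0.7,0, 0,0,0,0.11,0,0.7,0, 0,0,0,0,0,0,0]'; python3 fit.py round 5 scene
```

```text
time: 8.9
tcp_pos: [464.4, -8.0, 53.0]
tool_rot: [-0.049, 0.764, -0.64, -0.058]
contact_force: [0.0, 1.2, 9.4]
grip_width: 0.9
[464.44  -8.    52.99] [0.  1.2 9.4] 8.9
scene round 31 26 tilt 0.1558 tip z 31.86 free fit tip 31.0 slope -0.1703 std 1.39
  plate n 885 tilt round 0.1506 square -0.0021 z at pivot 70.02
```

```bash
python3 -m creep '[0,0,0,0,0,0,0, 0,0,0,0,0,0,0, 0,0,0,0,0,0,0, 0,0,0,0,0,0,0, 0,0,0,0,0,0,0]'; python3 fit.py round 5 scene; python3 - <<'E'
from meas import *
R,tow=model(516.7,67.1,np.radians(-79.9))
m=np.load("pics/scene_round.npy");C=cloud("scene",m)
L=np.stack([(C[...,:2]-[516.7,67.1])@R[:,0],(C[...,:2]-[516.7,67.1])@R[:,1],C[...,2]-2],-1)
k=(L[...,0]>138)&(L[...,0]<160)&(abs(L[...,1]+65)<16)&(L[...,2]>22)&(L[...,2]<80)
print(L[k][np.argsort(L[k][:,1])].round(1).tolist())
E
```

```text
time: 9.57
tcp_pos: [464.5, -8.0, 53.1]
tool_rot: [-0.049, 0.764, -0.64, -0.058]
contact_force: [-0.7, 1.6, 8.5]
grip_width: 0.4
[464.51  -7.99  53.09] [-0.7  1.6  8.5] 9.5667
scene round 31 27 tilt 0.1477 tip z 33.61 free fit tip 33.32 slope -0.1471 std 1.58
  plate n 872 tilt round 0.1524 square -0.0006 z at pivot 70.12
[[152.0, -75.8, 33.1], [155.7, -75.7, 34.0], [148.4, -75.6, 32.8], [159.4, -75.1, 35.7], [145.4, -68.3, 36.4], [138.1, -67.3, 36.5], [149.3, -67.0, 32.5], [141.8, -66.7, 38.1], [142.1, -65.2, 33.7], [138.5, -64.5, 34.1], [145.9, -64.1, 36.2], [153.2, -64.0, 37.8], [158.0, -55.0, 32.3]]
```

```bash
python3 -m creep '[0,0,0,0,0,0,0, 0,0,0,0,0,0,0, 0,0,0,-0.22,0,-1.48,0, 0,0,0,-0.45,0,-2.97,0, 0,0,0,-0.45,0,-2.97,0, 0,0,0,-0.45,0,-2.97,0, 0,0,0,-0.45,0,-2.97,0, 0,0,0,-0.45,0,-2.97,0, 0,0,0,-0.45,0,-2.97,0, 0,0,0,-0.45,0,-2.97,0, 0,0,0,-0.45,0,-2.97,0, 0,0,0,-0.45,0,-2.97,0, 0,0,0,-0.91,0,-5.93,0, 0,0,0,-1.51,0,-9.9,0, 0,0,0,-1.51,0,-9.9,0, 0,0,0,-1.51,0,-9.9,0, 0,4.35,0,0,0,0,0, 0,4.35,0,0,0,0,0]'; python3 fit.py round 3 scene
```

```text
time: 11.32
tcp_pos: [465.6, -9.1, 119.3]
tool_rot: [0.0, 0.766, -0.643, 0.002]
contact_force: [0.4, -0.4, -0.9]
grip_width: 0.6
[465.58  -9.13 119.31] [ 0.4 -0.4 -0.9] 11.3167
scene round 33 30 tilt -0.0007 tip z 66.15 free fit tip 66.03 slope -0.0026 std 1.7
  plate n 803 tilt round -0.0017 square -0.002 z at pivot 69.66
```

```bash
python3 -m creep '[0,0,0,-10.9,-10.7,-8,0, 0,0,0,-20,-19.6,0,0, 0,0,0,-20,-19.6,0,0, 0,0,0,-20,-19.6,0,0, 0,0,0,-20,-19.6,0,0, 0,0,0,-20,-19.6,0,0, 0,0,0,-20,-19.6,0,0, 0,0,0,0,0,10,0, 0,0,0,0,0,10,0, -4.5,0,0,0,0,0,0, -4.5,0,0,0,0,0,0, 0,0,0,0,0,0,0, 0,0,0,0,0,0,0,0,0,0,0,0,0,0]'; python3 - <<'E'
from meas import *
from scipy.spatial.transform import Rotation as Ro
s=env.read_state();print(s['tcp_pos'],s['contact_force'],s['time']);q=s['tool_rot'];M=Ro.from_quat(q[[1,2,3,0]]).as_matrix();print(M.round(4))
print(M.T@(np.array([569.0,142.2,84])-s['tcp_pos']))
for n in ("scene","top"):
  p,_=env.capture(n); cv2.imwrite(f"pics/{n}4.png",cv2.resize(p[130:250,190:330,::-1],None,fx=5,fy=5,interpolation=cv2.INTER_CUBIC))
E
```

```text
time: 12.63
tcp_pos: [567.1, 142.3, 105.1]
tool_rot: [0.06, 0.764, -0.64, -0.05]
contact_force: [1.0, 0.5, -0.2]
grip_width: 0.3
[567.13807552 142.28891496 105.09806929] [ 0.98619193  0.49843049 -0.19752391] 12.6333
[[ 1.745e-01 -9.726e-01 -1.535e-01]
 [-9.847e-01 -1.725e-01 -2.650e-02]
 [-7.000e-04  1.557e-01 -9.878e-01]]
[ 0.42823332 -5.08155964 20.55717792]
```

View pics/scene4.png

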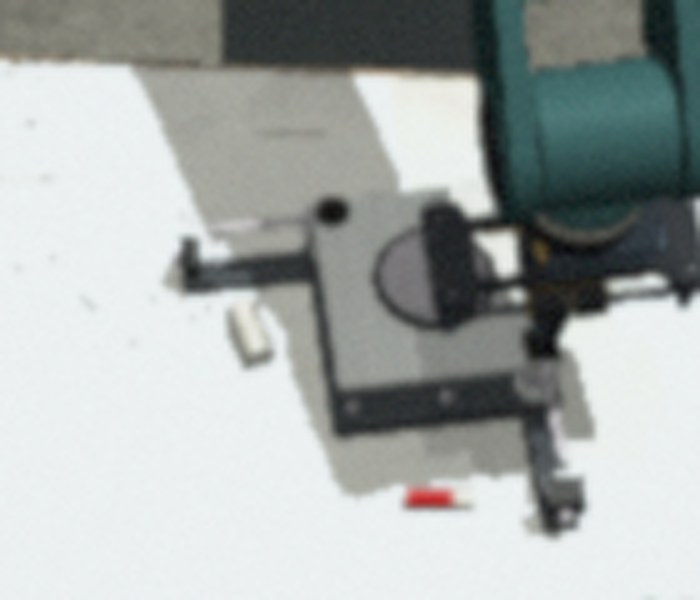

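View pics/top4.png

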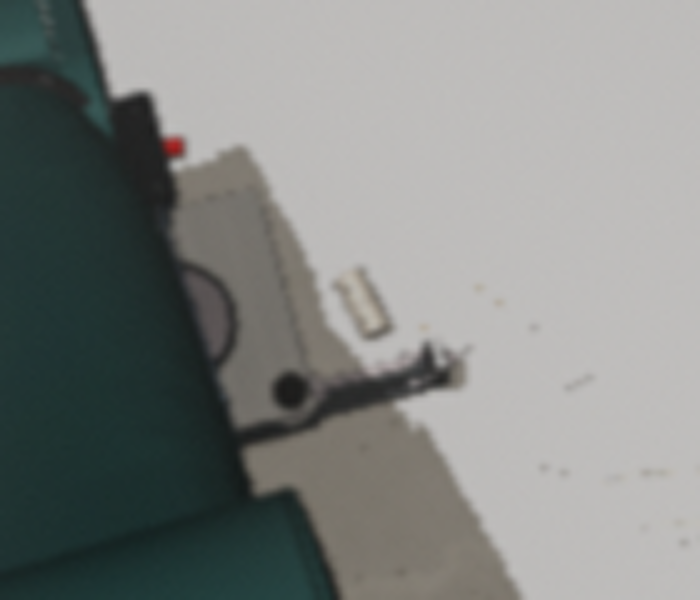

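```bash
python3 -m creep '[0,0,0,0.4,-2.5,10.3,0, 0,0,0,0,-2.5,10.3,0, 0,0,0,0,-0.38,2.37,0, 0,0,0,0,-0.38,2.37,0, 0,0,0,0,-0.38,2.37,0, 0,0,0,0,0,0,0]'; python3 -m creep '[0,0,0,0,-0.38,2.37,0, 0,0,0,0,-0.38,2.37,0, 0,0,0,0,0,0,0]'; python3 fit.py square 2 scene
```

```text
time: 13.23
tcp_pos: [569.5, 142.9, 76.9]
tool_rot: [0.06, 0.764, -0.64, -0.051]
contact_force: [-1.0, -0.3, 1.2]
grip_width: 0.7
time: 13.48
tcp_pos: [569.9, 143.0, 72.4]
tool_rot: [0.06, 0.764, -0.64, -0.05]
contact_force: [0.3, 0.9, 4.0]
grip_width: 0.2
[569.9  142.97  72.4 ] [0.3 0.9 4. ] 13.4833
scene square 35 27 tilt 0.0274 tip z 59.97 free fit tip 60.34 slope -0.0143 std 1.5
  plate n 510 tilt round -0.0013 square 0.0239 z at pivot 69.66
```

```bash
python3 -m creep '[0,0,0,0,-0.38,2.37,0, 0,0,0,0,-0.38,2.37,0, 0,0,0,0,-0.38,2.37,0, 0,0,0,0,-0.38,2.37,0, 0,0,0,0,-0.38,2.37,0, 0,0,0,0,0,0,0]'; python3 fit.py square 4 scene
```

```text
time: 14.08
tcp_pos: [569.8, 142.9, 60.1]
tool_rot: [0.06, 0.764, -0.64, -0.05]
contact_force: [-0.3, 0.1, 6.2]
grip_width: 0.6
[569.78 142.92  60.11] [-0.3  0.1  6.2] 14.0833
scene square 35 32 tilt 0.1062 tip z 42.69 free fit tip 42.77 slope -0.1006 std 1.59
  plate n 592 tilt round -0.0019 square 0.1065 z at pivot 70.22
```

```bash
python3 -m creep '[0,0,0,0,-0.16,0.99,0, 0,0,0,0,-0.16,0.99,0, 0,0,0,0,-0.16,0.99,0, 0,0,0,0,-0.16,0.99,0, 0,0,0,0,-0.16,0.99,0, 0,0,0,0,0,0,0]'; python3 fit.py square 4 scene
```

```text
time: 14.78
tcp_pos: [569.5, 142.9, 55.3]
tool_rot: [0.06, 0.764, -0.64, -0.051]
contact_force: [-2.2, 0.4, 8.0]
grip_width: 0.7
[569.47 142.89  55.28] [-2.2  0.4  8. ] 14.7833
scene square 32 29 tilt 0.1381 tip z 35.72 free fit tip 36.11 slope -0.1196 std 1.34
  plate n 600 tilt round -0.0028 square 0.1405 z at pivot 69.81
```

```bash
python3 -m creep '[0,0,0,0,-0.09,0.55,0, 0,0,0,0,-0.09,0.55,0, 0,0,0,0,-0.09,0.55,0, 0,0,0,0,-0.09,0.55,0, 0,0,0,0,0,0,0]'; python3 fit.py square 6 scene
```

```text
time: 15.4
tcp_pos: [569.4, 142.9, 53.2]
tool_rot: [0.061, 0.764, -0.64, -0.051]
contact_force: [-3.1, 0.5, 8.7]
grip_width: 0.5
[569.37 142.87  53.18] [-3.1  0.5  8.7] 15.4
scene square 31 28 tilt 0.1537 tip z 32.31 free fit tip 32.62 slope -0.1354 std 1.58
  plate n 646 tilt round 0.0024 square 0.1537 z at pivot 70.32
```

```bash
python3 -m creep '[0,0,0,0,-0.06,0.4,0, 0,0,0,0,0,0,0, 0,0,0,0,0,0,0]'; python3 fit.py square 6 scene; python3 - <<'E'
from meas import *
R,tow=model(516.7,67.1,np.radians(-79.9))
m=np.load("pics/scene_square.npy");C=cloud("scene",m)
L=np.stack([(C[...,:2]-[516.7,67.1])@R[:,0],(C[...,:2]-[516.7,67.1])@R[:,1],C[...,2]-2],-1)
k=(L[...,1]>138)&(L[...,1]<160)&(abs(L[...,0]+65)<16)&(L[...,2]>22)&(L[...,2]<80)
print(L[k][np.argsort(L[k][:,0])].round(1).tolist())
E
```

```text
time: 15.95
tcp_pos: [569.3, 142.9, 52.8]
tool_rot: [0.061, 0.764, -0.64, -0.051]
contact_force: [-2.4, -0.1, 10.4]
grip_width: 0.8
[569.32 142.87  52.84] [-2.4 -0.1 10.4] 15.95
scene square 31 28 tilt 0.1529 tip z 32.49 free fit tip 32.37 slope -0.1462 std 1.26
  plate n 632 tilt round -0.0012 square 0.1582 z at pivot 69.93
[[-64.9, 140.0, 37.3], [-64.4, 143.4, 36.4], [-62.0, 138.1, 34.5], [-60.9, 143.0, 36.5], [-53.2, 148.1, 33.1], [-52.7, 151.5, 32.2]]
```

```bash
python3 -m creep '[0,0,0,0,0,0,0, 0,0,0,0,0,0,0, 0,0,0,0,0,0,0, 0,0,0,0,0,0,0, 0,0,0,0,0,0,0, 0,0,0,0,0,0,0, 0,0,0,0,0,0,0, 0,0,0,0,0.24,-1.48,0, 0,0,0,0,0.47,-2.97,0, 0,0,0,0,0.47,-2.97,0, 0,0,0,0,0.47,-2.97,0, 0,0,0,0,0.47,-2.97,0, 0,0,0,0,0.47,-2.97,0, 0,0,0,0,0.47,-2.97,0, 0,0,0,0,0.47,-2.97,0, 0,0,0,0,0.47,-2.97,0, 0,0,0,0,0.47,-2.97,0, 0,0,0,0,0.94,-5.93,0, 0,0,0,0,1.57,-9.9,0, 0,0,0,0,1.57,-9.9,0]'; python3 -m creep '[0,0,0,0,1.57,-9.9,0, 0,0,0,0,3.1,-19.8,0, 0,0,0,0,3.1,-19.8,0, 0,0,0,20,0,-10,0, 0,0,0,0,0,0,0]'; python3 fit.py square 6 scene
```

```text
time: 17.92
tcp_pos: [569.4, 142.8, 108.2]
tool_rot: [0.06, 0.764, -0.64, -0.051]
contact_force: [-0.6, -0.2, -0.4]
grip_width: 0.5
time: 18.33
tcp_pos: [576.7, 122.3, 170.9]
tool_rot: [0.059, 0.764, -0.64, -0.049]
contact_force: [-0.1, 0.2, 0.1]
grip_width: 0.4
[576.73 122.29 170.9 ] [-0.1  0.2  0.1] 18.3333
scene square 35 34 tilt -0.0007 tip z 66.15 free fit tip 66.25 slope 0.0035 std 1.09
  plate n 617 tilt round -0.0025 square -0.0004 z at pivot 69.82
```

```bash
python3 - <<'E'
from meas import *
p,d,ds=avg("scene",6); a=np.load("pics/sceneB.npy").astype(np.float32).mean(2); b=p.astype(np.float32).mean(2)
for nm,(y0,y1,x0,x1) in {"rpost/bar":(165,190,222,256),"base front":(205,222,254,290),"sqpost":(212,240,290,312),"rpad":(166,180,248,262),"coupling":(185,210,232,246),"battery":(224,234,266,290)}.items():
    print(nm,cv2.phaseCorrelate(a[y0:y1,x0:x1].copy(),b[y0:y1,x0:x1].copy()))
cv2.imwrite("pics/scene5.png",cv2.resize(p[140:250,190:330,::-1],None,fx=5,fy=5,interpolation=cv2.INTER_CUBIC))
E
```

```text
rpost/bar ((-0.06888854486171425, 0.2221291040254414), 0.8134954992930095)
base front ((1.011716601876401, -0.103547696101435), 0.576525369912018)
sqpost ((0.2407334220534274, 0.10783994864076085), 0.9142289173271921)
rpad ((0.5406079666274488, 0.4144386566465412), 0.9230738521946801)
coupling ((-0.04933497230028294, 0.18557475163499504), 0.7891076742808024)
battery ((0.33050161328504224, -1.8548077657946065), 0.5560399274031321)[ WARN:0@11.592] global loadsave.cpp:1063 imwrite_ Unsupported depth image for selected encoder is fallbacked to CV_8U.
```

View pics/scene5.png

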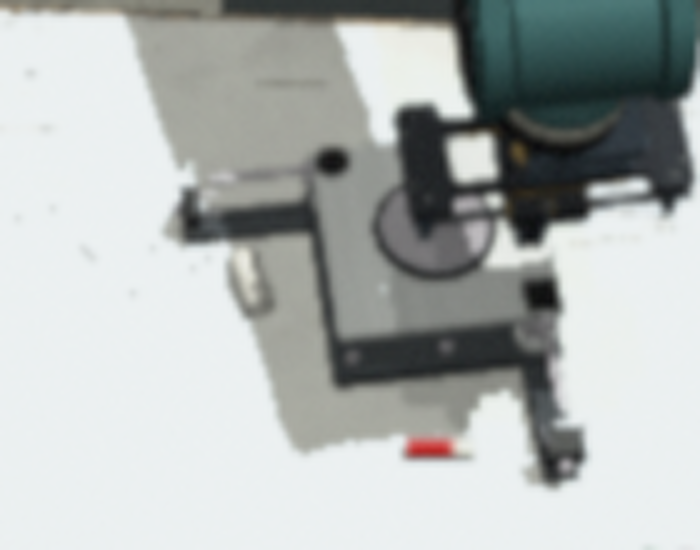

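The view shows the plate level and both pads back up. The scale posts and coupling are where they were, within about 0.25 px. The shadowed or small patches (base front, battery) gave unreliable correlations, but I see no movement there. I'm handing the job in.

```bash
python3 -c "
from station import env
print(env.close_job())"
```

```text
the job is handed in; nothing more can be done
None
```

I pressed both corners to their marks with the closed fingertips, first the round pad and then the square. I held each for about a second and let it spring back. The job was handed in at about 18.9 s, with the robot touching nothing.

| Corner | Mark height (measured) | Plate tilt held | Pointer height held | Press force |
|---|---|---|---|---|
| Round | 32.8 mm | 0.151–0.153 rad | 32.7–32.9 mm | about 9 N |
| Square | 31.4 mm | 0.158 rad | 31.4 mm | about 10 N |

- **Other corner:** its tilt stayed at zero within noise during each press.
- **Return:** afterwards the plate read level (both tilts within 0.003 rad) and both pointers were back at 66 mm.
- **Mount position:** both scale posts and the coupling had not moved, within about 0.25 px (roughly 1 mm).

Checks that disagreed or were weak:
- **Pointer heights:** they come from a plane fitted to the plate. Fitting the pointer bar directly was noisier and differed by up to about 1 mm (round 31.9 and 33.6 mm, square 32.5 mm).
- **Finger height:** the reported fingertip height was about 3 mm lower than the pad should have been, so I went by the camera readings.
- **Shift check:** image comparisons at the round pad, the base front and the battery gave shifts of 0.5 to 2 px. At least the base front was in the arm's shadow, so I did not rely on these; by eye nothing had moved there.
- **Not re-checked:** I took no final picture of the other objects.

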